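# Seat the work card and hold the spring clip open around its top edge

## Robot

A 6-joint arm with a two-finger parallel gripper is mounted at the origin on the work surface. World frame = base frame: x ahead of the robot, y to its left, z up, the work surface at z = 0. Lengths are in m, angles in rad, forces in N, time in s.
With the tool pointing down it reaches from about 0.425 to 0.925 m from the base axis. Payload 12.5 kg.
Tool frame: the origin (TCP) lies on the front face of the gripper's body, between the roots of the fingers; the fingertips stand 73 mm ahead of it and the grasp point (between the pads) lies 54 mm ahead of it (pinch_z is the distance from the TCP to the grasp point, in m); z points along the fingers, y is the line along which they close (so a half turn about z gives the same grasp; the last joint's range is limited). The gripper opens to 85 mm and grips with 20 to 120 N. Pads are 22 mm wide; open, the fingers measure 114 mm over their backs; the gripper's body (76 mm by 85 mm) begins 54 mm behind the grasp point. The pads swing forward as they close: fully open they stand 13 mm farther back than shut.
Start: joints at [-1.275, 0.491, 1.559, -0, 1.092, -0.106], TCP at [0.244, -0.575, 0.304] pointing down, gripper open.
Joint ranges: [-3.1, 3.1], [-0.84, 2.19], [0.05, 2.79], [-1.13, 4.28], [0.06, 2.93], [-2.69, 2.69]. Speed limits (rad/s): [2.22, 2.22, 2.79, 3.14, 3.14, 3.14].

## Interface

Orientations are given as a unit quaternion [x, y, z, w].
In Python, from cell import * gives the robot as it stands.
- The arm moves only by the shell command python3 -m crank 'ROWS' [FORCE]. ROWS is JSON, a list that holds one entry, the list of rows, each a list of 7 numbers: the turn, a rotation vector about the tool's x, y, z in degrees, then the shift along the tool's x, y, z in mm, then the closure, from 0 (fully open) to 1 (shut). A call has 1 to 5 rows; each row is the pose to reach, as a shift and turn from the pose commanded when the call began, along the tool's axes at that moment; what a row does not reach only later rows make up. A row lasts 1/8 s, in which the tool goes at most 62.5 mm and 10.7 degrees, less where a joint would pass 70% of its speed; a pose out of reach is approached as far as the arm can. A call with a gripper value outside its range is refused whole. The fingers move at their own pace and stop on an object; FORCE is the grip in N (left out, the last holds). Time passes only in rows, so rows that repeat a pose let the fingers close. It gives the time, the measured TCP pose, the force, the opening and the grip force at its end, in the units of the state.
- get_state(): the state, without advancing time (a new reading comes with each control period).
- grab_frame(name): name is "side" or "top" or "wrist"; returns the picture (384x512x3 uint8, red, green, blue); there is no depth.
- get_calibration(name): a dict with "fx", "fy", "cx", "cy" (pixels), "position" and "attitude" of the camera in the world. Camera axes: x right, y up, looking along -z (the intrinsics and any distortion apply to the point x, -y, -z); pixel columns grow to the right and rows downward; lengths in m; the calibration is good to about 2 mm. The wrist camera is an equidistant fisheye: a pixel r from the principal point sees the ray r / f radians off the axis. A picture is of the moment at which its call begins: read the wrist's pose just before it. get_calibration takes no time and is no camera call; for the wrist camera it gives the pose at the moment of the call.
- close_job(): hands the job in; it is judged then, once.
The state is a dict: "clock": time; "joint_pos": joint angles; "qd": joint speeds; "tau": joint torques, N m; "position": TCP position; "orientation": TCP orientation; "ft_force": force on the tool from outside, world axes, zero at the start; "moment": the same for the moment, N m; "grip_width": finger opening in m; "grip_force": force on a finger pad.
Only numpy, scipy, OpenCV 4.12 (cv2) and the standard library are available. Lean on these libraries where they do the work, as an engineer would, in place of code of your own. Each camera call takes 0.05 s, during which the arm holds its last target. There are 200 camera calls.

## Task

Press the upright work card straight down until its shoulders sit fully home on its slotted holder. Then pick up the large spring clip that stands on its jaws, squeeze its handles so the jaws gape wide, and bring it down, upright, over the middle of the card's top edge so that the open jaws straddle the card without touching it, with the jaw tips clearly below the edge. Finish still holding the clip squeezed open there (do not let go), with the card still fully home and the other things on the bench undisturbed.

Things in the scene. Friction and masses are not known exactly. Their poses are not given: they have to be found in the camera images.
- holder: grey slotted card holder fixed to the bench; foot 70 (x) x 130 (y) x 12 high, upper block 35 (x) x 110 (y), top face 41 above the bench. Origin at the centre of its underside; y runs along the slot and the card's width, x through the card's thickness, z up.
- card_top (a point): middle of the top edge of the white work card that stands in the holder; the card is 5 thick (x), 120 wide (y), and shows 90 of height above its shoulders (its lowest 24, 90 wide, is in the slot). Axes as the holder's. Its top edge is 131 above the bench when fully home and up to 10 higher at the start.
- card (a joint): how far the card has been pushed down into the holder, m: 0 = standing 10 mm proud, 0.010 = fully home, shoulders on the block. Starts between 0 and 0.003. Sliding takes about 5 N plus 8 N per m/s, then a hard stop; it stays where it is left.
- clip_center (a point): centre of the large steel spring clip, which starts standing upright on its shut jaws: on its mid-line, 40 mm above the jaw tips. 78 mm tall, 40 wide (y). Two flat handles, 36 wide, rise from a hinge pin and splay along x, 0.35 rad each, to their top edges 38 mm above this point, 45 mm apart outside. z up, x the squeezing direction; a half turn about z is the same clip.
- clip: the same clip, 56 to 91 g; origin on its mid-line at the level of the shut jaw tips; axes as clip_center. Hinge pin 9 mm dia, 46 long (y), 36 mm above this origin; below it two rubber jaw pads, each 40 wide, 12 tall, 8 thick, meet at the mid-plane. Squeezed fully in the air, it drops about 4 mm relative to its handles' top edges.
- jaw (a joint): opening angle of each jaw of the large clip (both move alike), rad: 0 shut, 0.35 stop. Outer width over the handles' top edges 45 mm at 0, 24 at 0.24, 14 at 0.35 (handles then flat and parallel); gap between jaw tips 0, 17, 24 mm (at 0.35 the tips are 2 mm higher than shut, relative to the centre). The spring needs about 4 N on each handle's top to begin opening, 10 to 14 N at the stop.
- bottle: amber glass bottle, 42 dia x 85 tall (mm), loose bystander; origin at its underside.
- jar: white jar, 52 dia x 60 tall (mm), loose bystander; origin at its underside.
- slidebox: grey slide box, 60 x 90 x 32 tall (mm), loose bystander; origin at its underside.
- dish: clear lidded dish, 90 dia x 16 tall (mm), loose bystander; origin at its underside.
- smallclip: small flat clip lying down, 50 long, 12 tall (mm), loose bystander; origin at its underside.
- spatula: steel spatula lying down, 160 long (mm), loose bystander; origin at its underside.
Not all that is in view belongs to the job. What is shaped like the clip but purple or yellow is not meant.

How it is judged:
By the outcome, as a careful person would: the job done as asked, in the order asked, and still so for the second after the job is handed in, while the arm keeps its last pose, push and grip.
It also fails if it takes over 56 s, if anything falls off the work surface, if the arm or the gripper's body presses on something with over 40 N, if the wrist force passes 120 N, or if a joint passes its speed limit or range.

## Working session

There is one attempt and no reset: what is moved stays moved. The work goes in short steps, Python scripts to look and compute and a shell command to move; the robot and the scene stay as the last step left them, time stands still between calls to the robot, and variables do not carry over. Pictures are saved under pics/ and viewed, at most 10 in all, crops included, and the job is handed in when it is done.

```bash
mkdir -p pics; ls; python3 - <<'E'
from cell import *
import cv2,numpy as np
ims=[]
for n in ["side","top","wrist"]:
    im=grab_frame(n); cv2.imwrite(f"pics/{n}0.png",im[:,:,::-1]); print(n,get_calibration(n))
print(get_state())
E
```

```text
pics
side {'fx': 490.68903481163034, 'fy': 490.68903481163034, 'cx': 258.46261574801184, 'cy': 194.26644277351483, 'position': array([ 0.46715293, -0.9655986 ,  0.861131  ]), 'attitude': array([ 0.43796787, -0.02231264, -0.03508796,  0.89802847])}
top {'fx': 412.01875705700814, 'fy': 412.01875705700814, 'cx': 254.2626598885008, 'cy': 189.10551610428246, 'position': array([ 0.32328513, -0.01490869,  1.18981763]), 'attitude': array([-0.07203096,  0.07602492,  0.72504907, -0.68068759])}
wrist {'fx': 297.3186396354542, 'fy': 297.3186396354542, 'cx': 256.2191140099082, 'cy': 188.0449283661126, 'position': array([ 0.30676561, -0.54814528,  0.37410372]), 'attitude': array([-0.11203636,  0.07433146, -0.54642368,  0.82664614])}
{'clock': 0.15, 'joint_pos': array([-1.27459944e+00,  4.91383623e-01,  1.55928367e+00, -2.08543489e-05,
        1.09170790e+00, -1.05584488e-01]), 'qd': array([-0.00239926, -0.00032836, -0.00164465,  0.00034025, -0.00144408,
       -0.00107084]), 'tau': array([ 1.45680959e-03, -6.18711019e+01, -2.61692351e+01, -1.09134623e-04,
        3.21476808e-03, -1.11932880e-05]), 'position': array([ 0.24440958, -0.57512332,  0.30349413]), 'orientation': array([ 9.79888202e-01,  1.99546882e-01, -4.64432208e-05, -3.88612096e-04]), 'ft_force': array([-0.65941929, -0.16398987, -0.89331347]), 'moment': array([-0.00796054, -0.00863198, -0.0515354 ]), 'grip_force': 0.0, 'grip_width': 0.08553232609424782}
```

View pics/side0.png

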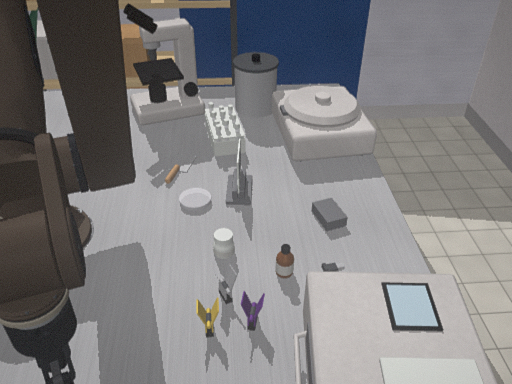

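View pics/top0.png

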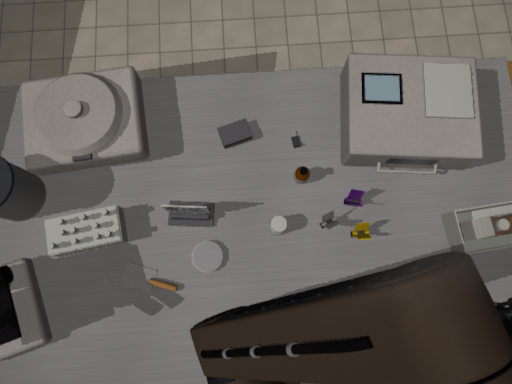

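The side view shows the card and holder at about (240,175) and the steel clip at (225,291), between the yellow clip (208,317) and the purple one (252,308). In the top view the card is at (187,208) and the steel clip at (329,219). I'll enlarge those areas.

```bash
cat > h.py <<'E'
import numpy as np,cv2
from scipy.spatial.transform import Rotation as R
from cell import *
def ray(c,u,v):
    d=np.array([(u-c['cx'])/c['fx'],-(v-c['cy'])/c['fy'],-1.])
    return c['position'],R.from_quat(c['attitude']).apply(d)
def plane(c,u,v,z):
    p,d=ray(c,u,v); return p+d*(z-p[2])/d[2]
def tri(c1,a,c2,b):
    p,d=ray(c1,*a);q,e=ray(c2,*b);d/=np.linalg.norm(d);e/=np.linalg.norm(e)
    s=np.linalg.lstsq(np.c_[d,-e],q-p,rcond=None)[0]
    x,y=p+s[0]*d,q+s[1]*e; return (x+y)/2,np.linalg.norm(x-y)
def proj(c,P):
    x=R.from_quat(c['attitude']).inv().apply(np.asarray(P)-c['position'])
    return np.array([c['cx']+c['fx']*x[0]/-x[2],c['cy']-c['fy']*x[1]/-x[2]])
E
python3 - <<'E'
import cv2,numpy as np
s=cv2.imread('pics/side0.png');t=cv2.imread('pics/top0.png')
f=lambda im,x,y,w,h,k:cv2.resize(im[y:y+h,x:x+w],None,fx=k,fy=k,interpolation=cv2.INTER_CUBIC)
a=np.hstack([f(s,205,135,65,75,4)[:300,:260],f(s,195,265,75,75,4)])
b=np.hstack([f(t,155,190,65,50,4),f(t,305,190,75,50,4)])
cv2.imwrite('pics/m0.png',np.vstack([a,b]))
E
```

```text
(no output)
```

View pics/m0.png

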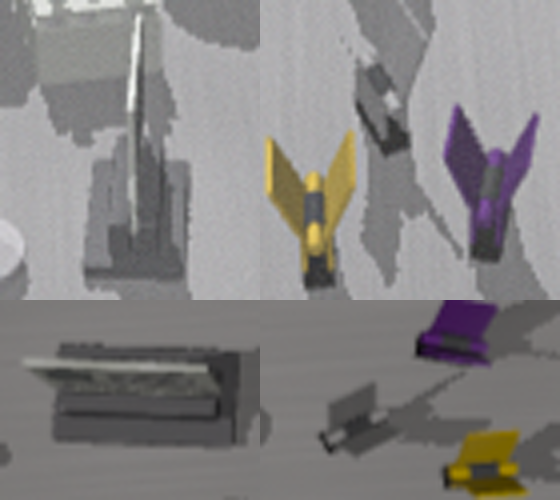

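```bash
python3 - <<'E'
from h import *
t=get_calibration('top');s=get_calibration('side')
m=lambda x,y,ox,oy,X,Y:(ox+(x-X)/4-.5+.125, oy+(y-Y)/4-.5+.125)
T=lambda x,y:m(x,y,155,190,0,300);T2=lambda x,y:m(x,y,305,190,260,300)
S=lambda x,y:m(x,y,205,135,0,0);S2=lambda x,y:m(x,y,195,265,260,0)
for z in(.131,.141): print('card ends top',plane(t,*T(25,362),z),plane(t,*T(213,367),z))
print('tri', tri(s,S(138,12),t,T(25,362)))
print('block',[plane(t,*T(x,y),.041).round(4) for x,y in((60,400),(217,400),(60,418),(217,416))])
print('foot ',[plane(t,*T(x,y),.012).round(4) for x,y in((235,443),(240,352),(55,440))])
print('clip pin',[plane(t,*T2(x,y),.036).round(4) for x,y in((325,440),(385,412))])
print('clip side',plane(s,*S2(380,80),.036))
W=plane(s,*S2(390,150),.0);print('jaw',W)
st=get_state();print(R.from_quat(st['orientation']).as_matrix().round(3))
for n,u,v in(('bottle',302,174),('jar',279,225),('purple',354,198),('yellow',361,231)): print(n,plane(t,u,v,.06))
E
```

```text
card ends top [0.52117165 0.21751579 0.131     ] [0.51013919 0.09537365 0.131     ]
card ends top [0.51930271 0.21532065 0.141     ] [0.50837445 0.09433208 0.141     ]
tri (array([0.51841744, 0.21539464, 0.14006954]), np.float64(0.002089422508762305))
block [array([0.5093, 0.2131, 0.041 ]), array([0.5023, 0.1029, 0.041 ]), array([0.4965, 0.2134, 0.041 ]), array([0.491 , 0.1033, 0.041 ])]
foot  [array([0.4749, 0.0942, 0.012 ]), array([0.5409, 0.0878, 0.012 ]), array([0.4852, 0.223 , 0.012 ])]
clip pin [array([ 0.4549, -0.2097,  0.036 ]), array([ 0.472 , -0.2539,  0.036 ])]
clip side [ 0.46073839 -0.23094523  0.036     ]
jaw [ 0.46454465 -0.25050278  0.        ]
[[ 0.92   0.391 -0.   ]
 [ 0.391 -0.92   0.001]
 [ 0.    -0.001 -1.   ]]
bottle [ 0.59853227 -0.16633599  0.06      ]
jar [ 0.45838833 -0.09057413  0.06      ]
purple [ 0.52060238 -0.30511241  0.06      ]
yellow [ 0.42772226 -0.31383785  0.06      ]
```

View pics/wrist0.png

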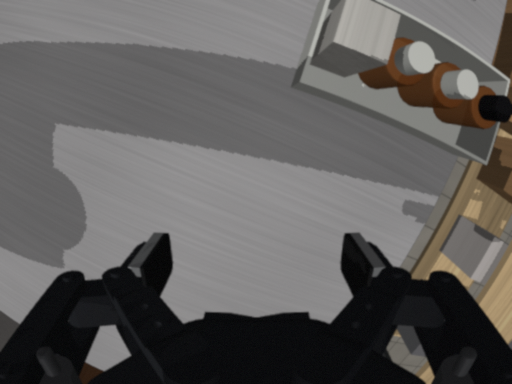

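The wrist view shows only bare bench, the tray at upper right and the open fingers at (150,265) and (365,265). The measured card width (121 mm) and clip pin length (47 mm) match the given sizes. Next I'll hover over the clip.

```bash
cat > to.py <<'E'
import sys
from h import *
x,y,z,yaw=map(float,sys.argv[1:5]); s=get_state()
A=R.from_quat(s['orientation']); a=np.radians(yaw)
B=R.from_matrix(np.c_[[np.cos(a),np.sin(a),0],[np.sin(a),-np.cos(a),0],[0,0,-1]])
print('t',s['clock'],'rot',np.degrees((A.inv()*B).as_rotvec()).round(2),'mm',(A.inv().apply(np.array([x,y,z])-s['position'])*1e3).round(2),'F',s['ft_force'].round(1))
E
python3 -m crank '[[[0,0,-44,168,-115,10,0],[0,0,-44,168,-115,10,0],[0,0,-44,168,-115,10,0],[0,0,-44,168,-115,10,0],[0,0,-44,168,-115,10,0]]]'
python3 to.py .4635 -.232 .28 111
```

```text
clock: 0.78
position: [0.3547, -0.4028, 0.294]
orientation: [0.833, 0.553, -0.0, -0.0]
ft_force: [-0.7, -0.7, -0.5]
grip_width: 0.0852
grip_force: 0.0
t 0.775 rot [ -0.    -0.   -43.88] mm [199.69  33.84  13.96] F [-0.7 -0.7 -0.5]
```

```bash
python3 -m crank '[[[0,0,-43.9,199.7,33.8,14,0],[0,0,-43.9,199.7,33.8,14,0],[0,0,-43.9,199.7,33.8,14,0],[0,0,-43.9,199.7,33.8,14,0],[0,0,-43.9,199.7,33.8,14,0]]]'
python3 to.py .4635 -.232 .28 111
python3 - <<'E'
from h import *
c=get_calibration('wrist');print(c)
im=grab_frame('wrist')[:,:,::-1];cv2.imwrite('pics/w1.png',im)
E
```

```text
clock: 1.4
position: [0.4635, -0.2332, 0.2797]
orientation: [0.568, 0.823, -0.0, -0.0]
ft_force: [-0.3, 0.0, -0.6]
grip_width: 0.0856
grip_force: 0.0
t 1.4 rot [-0.01  0.   -0.22] mm [ 1.13  0.46 -0.25] F [-0.3  0.  -0.6]
{'fx': 297.3186396354542, 'fy': 297.3186396354542, 'cx': 256.2191140099082, 'cy': 188.0449283661126, 'position': array([ 0.43968925, -0.16945184,  0.35035516]), 'attitude': array([-0.13263352, -0.02446373,  0.17905647,  0.97455049])}
```

View pics/w1.png

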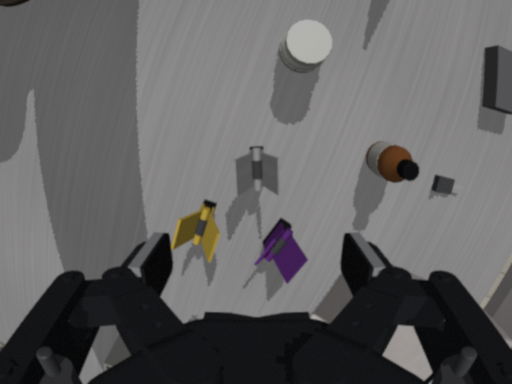

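The wrist view shows the steel clip at (257,168), with the yellow clip at (203,225) and the purple one at (285,250). I'll zoom on the steel clip to get its edges.

```bash
cat >> h.py <<'E'
def fray(c,u,v):
    x,y=u-c['cx'],v-c['cy'];r=np.hypot(x,y);th=r/c['fx']
    d=np.array([x/r*np.sin(th),-y/r*np.sin(th),-np.cos(th)])
    return c['position'],R.from_quat(c['attitude']).apply(d)
def fplane(c,u,v,z):
    p,d=fray(c,u,v); return p+d*(z-p[2])/d[2]
E
python3 - <<'E'
from h import *
im=cv2.imread('pics/w1.png')[135:210,215:300]
cv2.imwrite('pics/w1c.png',cv2.resize(cv2.convertScaleAbs(im,alpha=1.3),None,fx=8,fy=8,interpolation=cv2.INTER_CUBIC)[:600])
E
```

```text
(no output)
```

View pics/w1c.png

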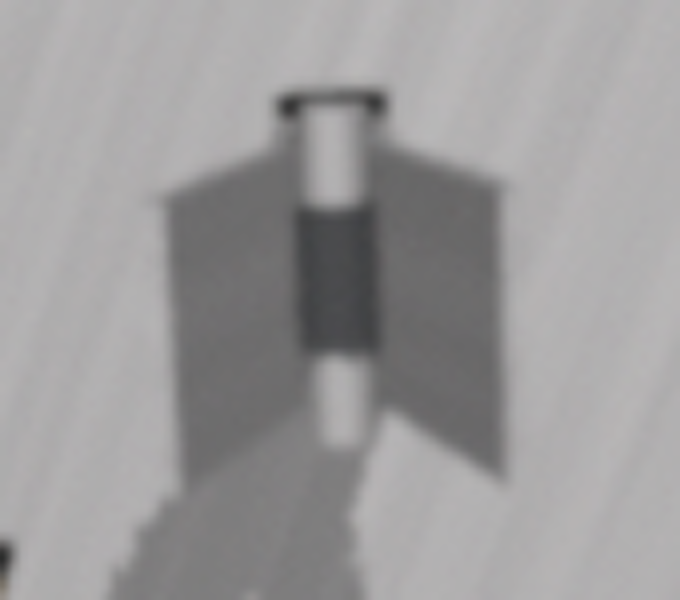

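The crop shows the handle top corners at (165,198), (186,490), (502,184) and (507,487), and the pin from (334,100) to (342,447).

```bash
python3 - <<'E'
from h import *
c=get_calibration('wrist')
m=lambda x,y:(215+x/8-.44,135+y/8-.44)
H=[fplane(c,*m(*p),.078) for p in((165,198),(186,490),(502,184),(507,487))]
P=[fplane(c,*m(*p),.036+.004) for p in((334,100),(342,447))]
for p in H+P: print(p.round(4))
d=lambda a,b:(np.linalg.norm(a-b)*1e3, np.degrees(np.arctan2(-(a-b)[0],(a-b)[1])))
print('edges',d(H[0],H[1]),d(H[2],H[3]),'pin',d(*P),'across',np.linalg.norm(H[0]-H[2]),np.linalg.norm(H[1]-H[3]))
print('centre handles',np.mean(H,0),'pin',np.mean(P,0))
E
```

```text
[ 0.4381 -0.2217  0.078 ]
[ 0.4524 -0.2542  0.078 ]
[ 0.4741 -0.2063  0.078 ]
[ 0.4883 -0.2403  0.078 ]
[ 0.4542 -0.2088  0.04  ]
[ 0.472  -0.2527  0.04  ]
edges (np.float64(35.52549038367028), np.float64(23.78278495205339)) (np.float64(36.777614344475204), np.float64(22.62545403546229)) pin (np.float64(47.366446918324975), np.float64(22.018176227825847)) across 0.03920280162022911 0.03849488682957654
centre handles [ 0.46323361 -0.23064036  0.078     ] pin [ 0.46311606 -0.23076558  0.04      ]
```

```bash
python3 to.py .513 .07 .32 86
```

```text
t 1.45 rot [-1.000e-02  1.000e-02  2.465e+01] mm [266.74 153.89 -40.26] F [-1.5 -0.4  0.4]
```

```bash
python3 -m crank '[[[0,0,24.6,266.7,153.9,-40,1],[0,0,24.6,266.7,153.9,-40,1],[0,0,24.6,266.7,153.9,-40,1],[0,0,24.6,266.7,153.9,-40,1],[0,0,24.6,266.7,153.9,-40,1]]]' 40
python3 -m crank '[[[0,0,0,0,0,0,1],[0,0,0,0,0,0,1]]]'
python3 to.py .513 .07 .32 86
python3 - <<'E'
from h import *
c=get_calibration('wrist');print(c)
im=grab_frame('wrist')[:,:,::-1];cv2.imwrite('pics/w2.png',im)
E
```

```text
clock: 2.08
position: [0.5106, 0.0613, 0.3191]
orientation: [0.732, 0.681, 0.0, 0.0]
ft_force: [0.8, -1.1, 0.1]
grip_width: 0.0001
grip_force: 0.0
clock: 2.33
position: [0.5103, 0.0598, 0.3184]
orientation: [0.731, 0.683, -0.0, 0.0]
ft_force: [0.8, -0.4, -0.7]
grip_width: 0.0003
grip_force: 0.0
t 2.325 rot [-0.01  0.02  0.08] mm [10.35  2.04 -1.58] F [ 0.8 -0.4 -0.7]
{'fx': 297.3186396354542, 'fy': 297.3186396354542, 'cx': 256.2191140099082, 'cy': 188.0449283661126, 'position': array([0.51505397, 0.12783881, 0.38903028]), 'attitude': array([-0.13488996,  0.00441804, -0.03350162,  0.99028421])}
```

View pics/w2.png

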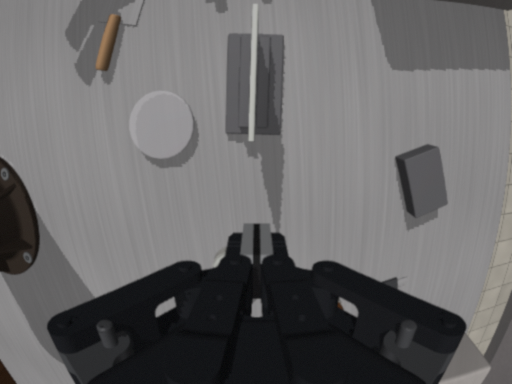

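The wrist view shows the card's top edge running from (255,4) to (251,139), with the shut fingers below at (257,240). I'll fit the bright strip.

```bash
python3 - <<'E'
from h import *
c=get_calibration('wrist');im=cv2.imread('pics/w2.png')
g=im.min(2)[0:160,235:275].astype(int)
pts=[]
for v in list(range(3,145,4)):
    r=g[v];u=np.where(r>195)[0]; print(v,(u.min()+235,u.max()+235,len(u)) if len(u) else None,r.max(),end=' | ')
    if len(u)>2: pts.append((u.min()+235,u.max()+235,v))
print()
for z in(.131,.14):
  for p in (pts[0],pts[-1]): print(z,fplane(c,p[0]-.5,p[2],z).round(4),fplane(c,p[1]+.5,p[2],z).round(4))
E
python3 - <<'E'
from h import *
c=get_calibration('wrist')
for z in(.131,.138):
  a,b=fplane(c,255,4,z),fplane(c,251.3,140,z);d=a-b;print(z,a,b,np.linalg.norm(d),np.degrees(np.arctan2(-d[0],d[1])),(a+b)/2)
E
```

```text
3 None 151 | 7 None 177 | 11 None 178 | 15 None 179 | 19 None 178 | 23 None 177 | 27 None 178 | 31 None 178 | 35 None 178 | 39 None 178 | 43 None 179 | 47 None 178 | 51 None 178 | 55 None 178 | 59 None 178 | 63 None 179 | 67 None 179 | 71 None 179 | 75 None 178 | 79 None 179 | 83 None 179 | 87 None 178 | 91 None 177 | 95 None 177 | 99 None 178 | 103 None 178 | 107 None 178 | 111 None 178 | 115 None 177 | 119 None 178 | 123 None 177 | 127 None 176 | 131 None 176 | 135 None 177 | 139 None 176 | 143 None 139 | 
0.131 [0.52038087 0.22097204 0.131     ] [0.50889596 0.09953552 0.131     ] 0.12197841213139667 -5.402702993753428 [0.51463841 0.16025378 0.131     ]
0.138 [0.52023612 0.21843419 0.138     ] [0.50906284 0.10029267 0.138     ] 0.1186687111961612 -5.40270299375349 [0.51464948 0.15936343 0.138     ]Traceback (most recent call last):
  File "<stdin>", line 10, in <module>
IndexError: list index out of range
```

```bash
cat > card.py <<'E'
import sys
from h import *
def fit(c,im,z,lo=165):
    m=(im.min(2)>lo).astype(np.uint8); m[160:]=0; m[:,:235]=0; m[:,280:]=0
    n,l,s,_=cv2.connectedComponentsWithStats(m); k=1+s[1:,4].argmax(); 
    v,u=np.where(l==k); L,Rr=[],[]
    for r in range(v.min()+3,v.max()-3):
        w=u[v==r]; L.append(fplane(c,w.min()-.5,r,z)); Rr.append(fplane(c,w.max()+.5,r,z))
    L,Rr=np.array(L),np.array(Rr); M=(L+Rr)/2
    a=np.polyfit(M[:,1],M[:,0],1)
    e0=fplane(c,u[v==v.min()].mean(),v.min()-.5,z);e1=fplane(c,u[v==v.max()].mean(),v.max()+.5,z)
    ym=(e0[1]+e1[1])/2
    print('z',z,'rows',v.min(),v.max(),'thick',np.median(Rr[:,0]-L[:,0]).round(4),'len',np.linalg.norm(e0-e1).round(4),'yaw',np.degrees(-np.arctan(a[0])).round(2),'mid',np.polyval(a,ym).round(4),ym.round(4))
if __name__=='__main__':
    im=cv2.imread('pics/w2.png');c=get_calibration('wrist')
    for z in(.131,.135,.139):fit(c,im,z)
E
python3 card.py; python3 to.py .514 .157 .25 85.5
```

```text
z 0.131 rows 4 139 thick 0.0026 len 0.122 yaw -5.6 mid 0.5142 0.1607
z 0.135 rows 4 139 thick 0.0025 len 0.1202 yaw -5.6 mid 0.5142 0.1602
z 0.139 rows 4 139 thick 0.0025 len 0.1183 yaw -5.6 mid 0.5142 0.1597
t 2.375 rot [-0.02  0.02  0.56] mm [97.64 -2.88 68.34] F [-0.4  1.3  0.2]
```

```bash
python3 - <<'E'
import cv2
im=cv2.imread('pics/w2.png')
for v in(20,60,100,130): print(v,im[v,244:266].min(1))
E
```

```text
20 [135 137 137 138 140 140 137 136 157 175 178 177 165 139 125 133 136 137
 138 140 139 138]
60 [ 94  94  95  94  95  94 115 160 177 178 175 161 123  80  62  66  69  68
  69  70  74  87]
100 [ 93  91  91  91  98 126 166 178 176 171 149 104  70  63  66  68  68  68
  68  68  65  66]
130 [ 66  66  67  75 113 161 175 176 171 151 105  75  67  67  66  67  66  66
  66  66  66  65]
```

```bash
python3 -m crank '[[[0,0,0.6,97.6,-2.9,58,1],[0,0,0.6,97.6,-2.9,58,1],[0,0,0.6,97.6,-2.9,58,1],[0,0,0.6,97.6,-2.9,58,1]]]'
python3 to.py .514 .157 .224 85; python3 -c "
from h import *
cv2.imwrite('pics/s3.png',grab_frame('side')[:,:,::-1])"
```

```text
clock: 2.88
position: [0.5139, 0.1572, 0.2607]
orientation: [0.734, 0.679, -0.0, 0.0]
ft_force: [-0.6, -0.3, -0.2]
grip_width: 0.0
grip_force: 0.0
t 2.875 rot [-0.01  0.02  0.57] mm [-0.16  0.08 36.68] F [-0.6 -0.3 -0.2]
```

```bash
python3 -m crank '[[[0,0,0,0,0,20,1],[0,0,0,0,0,40,1],[0,0,0,0,0,43,1],[0,0,0,0,0,45,1]]]'
python3 -m crank '[[[0,0,0,0,0,1.5,1],[0,0,0,0,0,3,1],[0,0,0,0,0,4,1]]]'
python3 -m crank '[[[0,0,0,0,0,1,1],[0,0,0,0,0,2,1],[0,0,0,0,0,2,1]]]'
```

```text
clock: 3.42
position: [0.514, 0.158, 0.2163]
orientation: [0.733, 0.68, 0.0, 0.0]
ft_force: [0.5, -0.4, 0.2]
grip_width: 0.0003
grip_force: 0.0
clock: 3.8
position: [0.5136, 0.1588, 0.2119]
orientation: [0.733, 0.68, 0.0, 0.0]
ft_force: [-1.5, -1.1, 3.8]
grip_width: -0.0
grip_force: 2.2
clock: 4.18
position: [0.5136, 0.1588, 0.2096]
orientation: [0.733, 0.68, 0.0, 0.0]
ft_force: [-0.6, -0.1, 3.4]
grip_width: -0.0003
grip_force: 1.9
```

```bash
python3 -m crank '[[[0,0,0,0,0,1,1],[0,0,0,0,0,2,1],[0,0,0,0,0,3,1],[0,0,0,0,0,4,1],[0,0,0,0,0,4,1]]]'
python3 -m crank '[[[0,0,0,0,0,0.5,1],[0,0,0,0,0,1,1],[0,0,0,0,0,1,1]]]'
python3 -m crank '[[[0,0,0,0,0,0.5,1],[0,0,0,0,0,1,1],[0,0,0,0,0,1,1]]]'
```

```text
clock: 4.8
position: [0.5136, 0.1588, 0.2054]
orientation: [0.733, 0.68, -0.0, 0.0]
ft_force: [0.8, -0.0, 1.5]
grip_width: -0.0001
grip_force: 1.1
clock: 5.18
position: [0.5136, 0.1588, 0.2045]
orientation: [0.733, 0.68, 0.0, 0.0]
ft_force: [1.5, 0.6, 3.0]
grip_width: -0.0002
grip_force: 1.8
clock: 5.55
position: [0.5136, 0.1587, 0.2036]
orientation: [0.733, 0.68, 0.0, 0.0]
ft_force: [0.6, 0.3, 4.8]
grip_width: 0.0
grip_force: 2.5
```

```bash
for i in 1 2; do python3 -m crank '[[[0,0,0,0,0,0.5,1],[0,0,0,0,0,0.5,1]]]' | sed -n '2p;4p'; done
```

```text
position: [0.5136, 0.1588, 0.2036]
ft_force: [-0.5, -0.1, 9.2]
position: [0.5136, 0.1588, 0.2035]
ft_force: [-2.7, 0.1, 15.1]
```

```bash
python3 -m crank '[[[0,0,0,0,0,0.6,1],[0,0,0,0,0,0.6,1]]]' | sed -n '2p;4p'
python3 -m crank '[[[0,0,0,0,0,-5,1],[0,0,0,0,0,-40,1],[0,0,0,0,0,-90,1],[0,0,0,0,0,-110,1],[0,0,0,0,0,-110,1]]]'; python3 to.py .513 .06 .32 85
```

```text
position: [0.5137, 0.1588, 0.2034]
ft_force: [-2.9, -0.9, 20.9]
clock: 6.92
position: [0.5135, 0.1588, 0.3127]
orientation: [0.733, 0.68, 0.001, 0.001]
ft_force: [-0.1, 0.6, -0.5]
grip_width: -0.0
grip_force: 0.0
t 6.925 rot [ 0.09 -0.02  0.73] mm [-98.56   6.89  -7.3 ] F [-0.1  0.6 -0.5]
```

```bash
python3 -m crank '[[[0,0,0.7,-83,5.5,-7,0],[0,0,0.7,-83,5.5,-7,0],[0,0,0.7,-83,5.5,-7,0],[0,0,0.7,-83,5.5,-7,0]]]' | sed -n 2p
python3 - <<'E'
from card import *
c=get_calibration('wrist');im=grab_frame('wrist')[:,:,::-1].copy();cv2.imwrite('pics/w4.png',im)
for lo in(120,165):fit(c,im,.131,lo)
c2=get_calibration('top');t=grab_frame('top');cv2.imwrite('pics/t4.png',t[:,:,::-1])
E
python3 to.py .4632 -.2307 .20 112.5
```

```text
position: [0.5126, 0.076, 0.318]
z 0.131 rows 0 158 thick 0.0051 len 0.1448 yaw -9.0 mid 0.5172 0.1703
z 0.131 rows 25 150 thick 0.0017 len 0.1114 yaw -5.94 mid 0.5146 0.1627
t 7.525 rot [-6.000e-02 -1.000e-02 -2.742e+01] mm [-310.18  -22.83  118.39] F [ 0.1  1.1 -0.1]
```

```bash
python3 - <<'E'
from h import *
c=get_calibration('wrist');im=cv2.imread('pics/w4.png');g=im.min(2).astype(float)
for p in [(255,v) for v in range(14,32,3)]: print(p[1],g[p[1],246:268].astype(int))
pts=[]
for v in range(50,146,3):
    r=g[v,235:275];k=r.argmax();
    def cross(s):
        i=k
        while r[i]>130 and 0<i<39:i+=s
        return i-s*(130-r[i])/(r[i-s]-r[i])
    a,b=cross(-1)+235,cross(1)+235; pts.append(np.r_[fplane(c,a,v,.131)[:2],fplane(c,b,v,.131)[:2]])
P=np.array(pts);x=(P[:,0]+P[:,2])/2;y=(P[:,1]+P[:,3])/2
f=np.polyfit(y,x,1);print('thick',np.median(P[:,2]-P[:,0]),'yaw',-np.degrees(np.arctan(f[0])),'x@.158',np.polyval(f,.158),'res',np.std(x-np.polyval(f,y)))
col=g[:,251];print([int(q) for q in g[140:160,251]])
E
cp pics/w4.png /tmp/; python3 -c "
import cv2
im=cv2.imread('pics/w4.png')[0:170,180:330]
t=cv2.imread('pics/t4.png')[185:245,150:230]
import numpy as np
a=cv2.resize(im,None,fx=3,fy=3);b=cv2.resize(t,None,fx=4,fy=4);b=np.vstack([b,np.zeros((510-240,320,3),'uint8')])
cv2.imwrite('pics/w4c.png',np.hstack([a,b]))"
```

```text
14 [127 126 126 128 128 128 128 129 129 128 126 128 130 124 110 102 101 102
 104 110 112 115]
17 [127 127 127 127 128 128 129 129 128 128 127 128 131 130 128 129 130 129
 130 131 131 129]
20 [129 127 127 127 128 129 129 129 129 129 128 128 130 131 130 129 130 129
 130 130 132 129]
23 [129 129 130 136 139 140 138 134 129 128 128 128 129 131 131 129 131 130
 130 131 132 131]
26 [129 128 138 160 168 167 161 139 115 123 128 129 130 132 131 129 131 130
 130 131 132 132]
29 [130 129 140 160 169 168 162 140 114 124 128 128 129 131 132 130 130 131
 129 130 132 133]
thick 0.00415497599230763 yaw -5.632176502275993 x@.158 0.5142532199808515 res 2.0346299730814497e-05
[151, 151, 151, 150, 150, 151, 151, 153, 152, 152, 151, 151, 151, 151, 151, 151, 150, 149, 132, 105]
```

View pics/w4c.png

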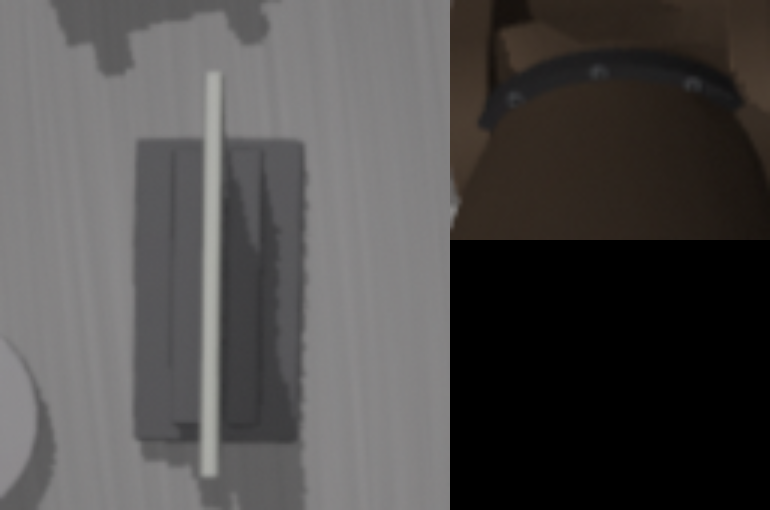

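The crop shows the card seated and its top edge clean, with ends at wrist rows of about 23.5 and 158. The arm blocks the top view here. Next I'll work out the card's mid-point and how close the neighbouring clips are to the grasp.

```bash
python3 - <<'E'
from h import *
c=get_calibration('wrist')
a,b=fplane(c,251.5,23.5,.131),fplane(c,249.5,158.2,.131);print('card',a,b,np.linalg.norm(a-b),(a+b)/2)
# neighbours from w1 (pose of that picture)
c1=dict(c,position=np.array([.43968925,-.16945184,.35035516]),attitude=np.array([-.13263352,-.02446373,.17905647,.97455049]))
im=cv2.imread('pics/w1.png');h=cv2.cvtColor(im,cv2.COLOR_BGR2HSV)
C=np.array([.4632,-.2307]);t=np.radians(22.5);ex=np.array([np.cos(t),np.sin(t)]);ey=np.array([-ex[1],ex[0]])
for n,lo,hi in(('yellow',(20,120,60),(35,255,255)),('purple',(130,80,30),(160,255,255))):
    m=cv2.inRange(h,lo,hi);v,u=np.where(m>0)
    Q=np.array([fplane(c1,x,y,.078)[:2] for x,y in zip(u,v)])-C
    print(n,len(u),'clip-x',(Q@ex).min(),(Q@ex).max(),'clip-y',(Q@ey).min(),(Q@ey).max())
E
python3 to.py .4632 -.2307 .20 112.5
```

```text
card [0.52095471 0.21939965 0.131     ] [0.50895236 0.10066825 0.131     ] 0.1193365073404532 [0.51495353 0.16003395 0.131     ]
yellow 1277 clip-x -0.09316934873028698 -0.04008142958930006 clip-y -0.08811162413298379 -0.024567030214727347
purple 1336 clip-x -0.004135604658060044 0.04959663941293787 clip-y -0.11676830456669689 -0.04539378904782775
t 7.525 rot [-6.000e-02 -1.000e-02 -2.742e+01] mm [-310.18  -22.83  118.39] F [ 0.1  1.1 -0.1]
```

```bash
python3 -m crank '[[[0,0,-27.4,-310,-22.8,118,0.3],[0,0,-27.4,-310,-22.8,118,0.3],[0,0,-27.4,-310,-22.8,118,0.3],[0,0,-27.4,-310,-22.8,118,0.3],[0,0,-27.4,-310,-22.8,118,0.3]]]' 30
python3 -m crank '[[[0,0,0,0,0,0,0.3],[0,0,0,0,0,0,0.3]]]' |grep -E 'width|posi'
python3 to.py .4632 -.2307 .13 112.5
```

```text
clock: 8.15
position: [0.4679, -0.2031, 0.2114]
orientation: [0.556, 0.831, 0.0, 0.0]
ft_force: [0.8, -0.3, 1.1]
grip_width: 0.0599
grip_force: 0.0
position: [0.4682, -0.2014, 0.2121]
grip_width: 0.0598
t 8.4 rot [-0.02 -0.03 -0.07] mm [-25.23 -15.72  82.05] F [0.6 0.3 1. ]
```

```bash
python3 -m crank '[[[0,0,0,-25.2,-15.7,5,0.3],[0,0,0,-25.2,-15.7,5,0.3],[0,0,0,-25.2,-15.7,5,0.3]]]' |grep posi
python3 to.py .4632 -.2307 .13 112.5
python3 -c "
from h import *
cv2.imwrite('pics/w5.png',grab_frame('wrist')[:,:,::-1])"
```

```text
position: [0.4635, -0.23, 0.2076]
t 8.775 rot [ 0.02  0.02 -0.  ] mm [-0.53 -0.57 77.64] F [ 0.   1.  -0.8]
```

View pics/w5.png

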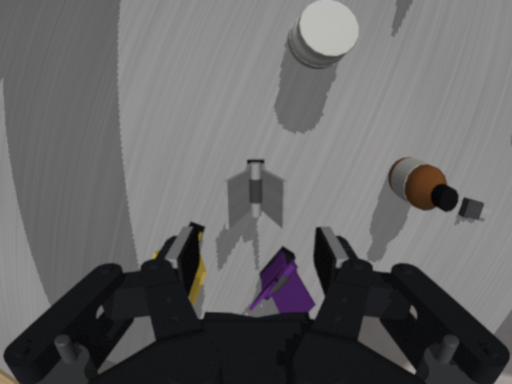

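The view shows the clip at (256,190), centred between the pads at u ≈ 190 and 325. I'll descend.

```bash
python3 -m crank '[[[0,0,0,-0.5,-0.5,40,0.3],[0,0,0,-0.5,-0.5,60,0.3],[0,0,0,-0.5,-0.5,72,0.3],[0,0,0,-0.5,-0.5,77.6,0.3],[0,0,0,-0.5,-0.5,77.6,0.3]]]'
python3 to.py .4632 -.2307 .13 112.5
python3 -m crank '[[[0,0,0,0,0,0,0.45],[0,0,0,0,0,0,0.6],[0,0,0,0,0,0,0.75],[0,0,0,0,0,0,0.9],[0,0,0,0,0,0,1]]]' 40
python3 -m crank '[[[0,0,0,0,0,0,1],[0,0,0,0,0,0,1],[0,0,0,0,0,0,1]]]'
```

```text
clock: 9.45
position: [0.463, -0.2319, 0.1299]
orientation: [0.556, 0.831, -0.0, 0.0]
ft_force: [-0.7, 0.6, 0.7]
grip_width: 0.0599
grip_force: 0.0
t 9.45 rot [ 0.01  0.02 -0.06] mm [ 1.    0.6  -0.13] F [-0.7  0.6  0.7]
clock: 10.07
position: [0.464, -0.2328, 0.1317]
orientation: [0.556, 0.831, -0.0, 0.003]
ft_force: [0.8, 0.1, 17.2]
grip_width: 0.0121
grip_force: 45.5
clock: 10.45
position: [0.464, -0.2328, 0.1317]
orientation: [0.556, 0.831, -0.0, 0.003]
ft_force: [0.3, -1.1, 17.0]
grip_width: 0.0123
grip_force: 45.5
```

```bash
python3 -m crank '[[[0,0,0,0,0,-1,1],[0,0,0,0,0,-3,1],[0,0,0,0,0,-8,1],[0,0,0,0,0,-20,1],[0,0,0,0,0,-20,1]]]'
python3 -m crank '[[[0,0,0,0,0,-60,1],[0,0,0,0,0,-120,1],[0,0,0,0,0,-160,1],[0,0,0,0,0,-160,1],[0,0,0,0,0,-160,1]]]'
python3 to.py .514 .1585 .30 84.4
python3 -c "
from h import *
cv2.imwrite('pics/w6.png',grab_frame('wrist')[:,:,::-1])
cv2.imwrite('pics/s6.png',grab_frame('side')[:,:,::-1])
a=cv2.imread('pics/w6.png')[130:330,150:370];b=cv2.imread('pics/s6.png')[150:350,150:330]
import numpy as np
print(proj(get_calibration('side'),get_state()['position']-[0,0,.09]))
cv2.imwrite('pics/m6.png',np.hstack([cv2.resize(a,None,fx=2,fy=2),cv2.resize(b,None,fx=2,fy=2)]))"
```

```text
clock: 11.08
position: [0.4631, -0.2321, 0.1507]
orientation: [0.556, 0.831, -0.0, 0.001]
ft_force: [0.0, -1.2, -1.0]
grip_width: 0.0121
grip_force: 44.7
clock: 11.7
position: [0.4625, -0.2318, 0.3089]
orientation: [0.556, 0.831, -0.0, -0.0]
ft_force: [0.0, -0.3, -1.0]
grip_width: 0.0121
grip_force: 44.7
t 11.7 rot [-0.05 -0.04 28.02] mm [341.11 196.47   9.03] F [ 0.  -0.3 -1. ]
[222.49752189 222.75623065]
```

View pics/m6.png

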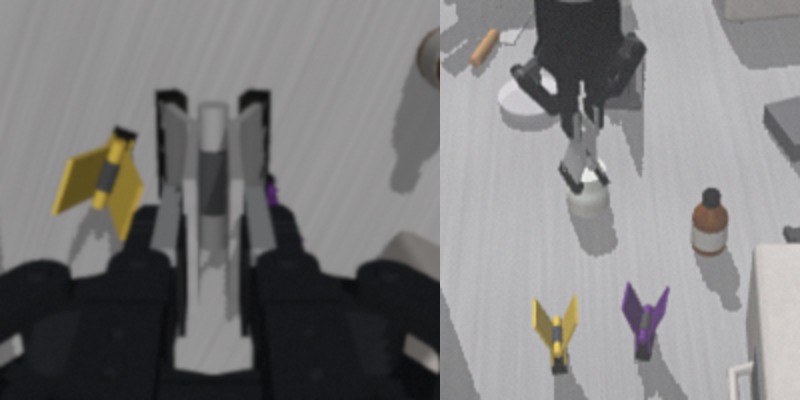

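The clip is held open with both jaws visible in the wrist crop at (170,92) and (255,92), and the neighbouring clips still stand. I'll check the jaw tip height numerically.

```bash
python3 - <<'E'
from h import *
s=get_state();p=s['position'];A=R.from_quat(s['orientation']);print(p)
c=get_calibration('wrist');sc=get_calibration('side')
inv=lambda P:A.inv().apply(P-p)*1e3
for dz in(.1317,.12,.11):
    for u,v in((228.5,175.5),(285.5,175.5)): print(dz,inv(fplane(c,u,v,p[2]-dz)).round(1),end=' ')
    print()
ex=A.apply([0,1,0]);ey=A.apply([1,0,0])
for sx in(-1,1):
  for sy in(-1,1):
    print('exp side px tip',sx,sy,proj(sc,p+ex*.02*sx+ey*.02*sy-[0,0,.1317]).round(1))
g=cv2.imread('pics/s6.png')[225:252,205:242].max(1) if 0 else cv2.imread('pics/s6.png').max(2)
for v in range(228,254,2): print(v,g[v,206:242:1])
E
```

```text
[ 0.46253309 -0.23181205  0.30829598]
0.1317 [ 21.  -18.9 131.8] 0.1317 [ 21.1  21.  131.7] 
0.12 [ 23.7 -17.8 120.1] 0.12 [ 23.8  19.8 120. ] 
0.11 [ 26.1 -16.8 110.1] 0.11 [ 26.1  18.8 110. ] 
exp side px tip -1 -1 [218.1 247.5]
exp side px tip -1 1 [210.3 235.2]
exp side px tip 1 -1 [236.3 241.3]
exp side px tip 1 1 [228.1 229.3]
228 [179 179 183 178 187 182 153 147 147 141 137 141 141 145 124 126 126 115
 122 122 125 129 156 188 180 178 179 179 183 178 185 180 180 181 178 183]
230 [183 182 182 184 143 145 145 147 146 145 145 139 138 136 133 127 122 139
 143 133 114 120 148 226 216 189 179 179 176 181 181 181 183 176 179 179]
232 [184 183 186 173  91 108 139 149 147 143 143 139 139 137 136 130 123 137
 144 133 129 125 112 138 230 236 202 183 178 180 181 180 182 179 179 176]
234 [183 187 182 101  59 100  98 101 146 146 144 139 140 142 131 133 199 236
 151 129 129 110  76 108 133 194 228 185 183 180 181 181 185 177 182 178]
236 [183 185 190 180  93  57  69  73 119 137 151 142 138 138 130 179 234 233
 233 233 237 140  61  57  90 119 130 186 185 182 183 181 184 180 180 176]
238 [184 1
[... 497 characters left out ...]
63  66  68 104 163 160
 157 152 149 152 149 144 143 142 142 138 174 181 182 186 184 187 182 181]
246 [187 181 181 181 185 189 182 178 175 174 140  86  79  78 114 171 173 169
 166 163 160 160 156 158 152 150 142 132 148 185 187 182 187 183 184 183]
248 [184 184 182 181 182 186 185 174 154 166 176 179 188 187 187 187 181 181
 179 176 174 172 164 158 153 143 137 127 133 186 189 187 184 186 184 180]
250 [183 186 182 180 187 191 185 146 140 154 161 167 169 171 177 175 175 173
 173 167 164 160 150 148 149 135 130 123 130 186 187 185 185 186 182 182]
252 [184 183 178 185 182 189 185 166 141 144 149 149 154 158 160 161 159 157
 158 152 150 144 141 138 139 129 127 121 134 188 184 183 185 186 185 184]
```

The jaw tips match the prediction: side corner seen at (218,247) against (218.1,247.5) expected. I'll carry the clip above the card.

```bash
python3 -m crank '[[[0,0,28,341,196.5,0,1],[0,0,28,341,196.5,0,1],[0,0,28,341,196.5,0,1],[0,0,28,341,196.5,0,1],[0,0,28,341,196.5,0,1]]]'
python3 to.py .514 .1585 .30 84.4
```

```text
clock: 12.42
position: [0.5022, 0.0672, 0.3085]
orientation: [0.741, 0.672, -0.001, -0.001]
ft_force: [0.1, -0.8, -0.5]
grip_width: 0.0122
grip_force: 44.7
t 12.425 rot [-0.11  0.02  0.01] mm [92.03  2.83  8.46] F [ 0.1 -0.8 -0.5]
```

```bash
python3 -m crank '[[[0,0,0,40,1,0,1],[0,0,0,80,2.5,3,1],[0,0,0,92,2.8,8,1],[0,0,0,92,2.8,8,1],[0,0,0,92,2.8,8,1]]]' | grep -E 'pos|force'
python3 to.py .514 .1585 .25 84.4
python3 - <<'E'
from h import *
s=get_state();c=get_calibration('wrist');g=grab_frame('wrist')[:,:,::-1];cv2.imwrite('pics/w7.png',g)
A=R.from_quat(s['orientation']);p=s['position']
o=cv2.imread('pics/w6.png');
# clip shift in the hand: template of the far pin end / jaws
T=o[172:200,225:290];r=cv2.matchTemplate(g[150:225,200:315].copy(),T,cv2.TM_CCOEFF_NORMED);k=cv2.minMaxLoc(r);print('match',k[1],np.array(k[3])+[200,150],'was 225 172')
gg=g.min(2)
for v in range(100,178,6):
    r=gg[v,225:290].astype(int); b=np.where(r>140)[0]+225
    print(v,r.max(),(b.min(),b.max(),len(b)) if len(b) else None, (A.inv().apply(fplane(c,b.mean(),v,.131)-p)*1e3).round(1) if len(b) else '')
E
```

```text
position: [0.5141, 0.1555, 0.3013]
ft_force: [0.3, -0.3, -0.4]
grip_force: 44.7
t 13.05 rot [-0.04  0.03 -0.02] mm [ 2.97 -0.32 51.32] F [ 0.3 -0.3 -0.4]
match 0.7810734510421753 [225 172] was 225 172
100 148 (np.int64(225), np.int64(289), 61) [ 74.4   0.9 170.3]
106 147 (np.int64(225), np.int64(289), 10) [ 69.5   4.8 170.3]
112 148 (np.int64(225), np.int64(289), 4) [ 64.7  13.1 170.3]
118 183 (np.int64(225), np.int64(289), 8) [ 59.8   3.5 170.3]
124 183 (np.int64(225), np.int64(289), 9) [ 54.9   5.9 170.3]
130 182 (np.int64(225), np.int64(289), 8) [ 50.    3.5 170.3]
136 182 (np.int64(225), np.int64(289), 9) [ 45.1   0.4 170.3]
142 183 (np.int64(225), np.int64(289), 10) [ 40.2   2.9 170.3]
148 183 (np.int64(225), np.int64(289), 9) [ 35.3   0.4 170.3]
154 183 (np.int64(225), np.int64(289), 9) [ 30.3   0.4 170.3]
160 183 (np.int64(225), np.int64(289), 9) [ 25.3   0.4 170.3]
166 182 (np.int64(225), np.int64(289), 9) [ 20.3   0.4 170.3]
172 183 (np.int64(225), np.int64(289), 10) [ 15.2   3.  170.3]
```

```bash
python3 - <<'E'
from h import *
s=get_state();c=get_calibration('wrist');A=R.from_quat(s['orientation']);p=s['position']
g=cv2.imread('pics/w7.png').min(2)
for v in(124,136,148,160,170):
    b=np.where(g[v,240:280]>160)[0]+240
    print(v,b.min(),b.max(),(A.inv().apply(fplane(c,b.mean(),v,.131)-p)*1e3).round(1))
for v in(176,180,186): print(v,g[v,224:292])
E
```

```text
124 254 258 [5.490e+01 1.000e-01 1.705e+02]
136 254 258 [4.510e+01 1.000e-01 1.705e+02]
148 254 258 [3.530e+01 1.000e-01 1.705e+02]
160 254 258 [2.530e+01 1.000e-01 1.705e+02]
170 254 258 [1.690e+01 1.000e-01 1.705e+02]
176 [148 146 135 104  57  26  22  19  17  15  16  14  12  16  17  24  36  54
  75  89  94  93  93  92  92  92  91  88  91 127 169 182 182 179 165 125
  82  68  67  68  66  66  67  66  66  63  58  43  28  18  15  16  14  14
  14  16  16  18  17  20  45  92 129 143 144 144 145 146]
180 [147 145 135 102  51  22  29  40  31  28  27  31  31  26  20  17  16  19
  27  49  78  90  92  93  93  94  94  95  98 118 144 153 154 151 141 116
  90  80  77  74  70  68  66  66  58  41  26  19  20  20  21  22  28  32
  32  32  23  16  12  12  46  99 136 145 144 143 145 146]
186 [145 147 143 123  66  38  67  87  87 101 106 107 108 107 108 106 103  94
  77  70  80  90  92  92  97 108 123 134 141 147 148 146 143 139 133 126
 117 106  93  79  69  66  67  66  62  58  70  90 102 105 102  92  82  73
  69  65  54  28  10  14  41  85 123 140 144 144 145 146]
```

The card runs parallel to the tool and is centred between the jaws (both at u = 256), so I'll lower the clip.

```bash
python3 -m crank '[[[0,0,0,3,0,10,1],[0,0,0,3,0,20,1],[0,0,0,3,0,28,1],[0,0,0,3,0,32,1],[0,0,0,3,0,35,1]]]' | grep -E 'pos|force'
python3 -m crank '[[[0,0,0,0,0,4,1],[0,0,0,0,0,8,1],[0,0,0,0,0,12,1],[0,0,0,0,0,15,1],[0,0,0,0,0,16,1]]]' | grep -E 'pos|force'
python3 -m crank '[[[0,0,0,0,0,0,1],[0,0,0,0,0,0,1]]]'
python3 to.py .514 .1585 .25 84.4
python3 - <<'E'
from h import *
g=grab_frame('wrist')[:,:,::-1];cv2.imwrite('pics/w8.png',g);g=g.min(2)
for v in(150,165,172,176,180): print(v,g[v,224:292])
cv2.imwrite('pics/s8.png',grab_frame('side')[:,:,::-1])
E
```

```text
position: [0.5144, 0.1595, 0.2664]
ft_force: [0.0, -0.2, -0.8]
grip_force: 44.7
position: [0.5144, 0.1595, 0.2504]
ft_force: [1.0, 0.7, -0.5]
grip_force: 44.7
clock: 14.6
position: [0.5144, 0.1595, 0.2507]
orientation: [0.741, 0.672, 0.0, 0.0]
ft_force: [-0.2, -0.2, -1.4]
grip_width: 0.012
grip_force: 44.7
t 14.6 rot [0.01 0.   0.02] mm [-1.03 -0.32  0.73] F [-0.2 -0.2 -1.4]
150 [ 94  92  93  92  91  93  92  92  93  92  93  92  92  88  82  88  93  93
  93  93  94  94  93  92  93  92  89  90 122 165 180 180 180 178 171 146
 101  72  67  67  68  69  71  79  89  92  92  92  88  80  67  63  66  67
  67  72  78  86  91  92  92  92  91  90  85  90 115 134]
165 [ 95  91  92  92  92  91  93  92  92  92  91  92  91  85  83  88  92  93
  93  93  93  92  91  92  92  91  88  91 123 165 179 181 179 179 170 143
  96  68  67  66  67  68  66  67  68  67  65  68  70  71  67  66  66  67
  68  75  85  91  92  91  91  92  90  86  82  89 106 124]
172 [101  91  92  92  92  91  91  92  93  92  91  91  90  87  82  88  92  92
  93  93  92  92  92  92  91  91  87  90 123 164 179 181 180 177 168 138
  92  68  67  67  67  67  67  66  65  66  66  65  62  58  60  64  66  66
  66  73  79  85  90  92  91  91  90  86  82  96 121 137]
176 [105  92  85  66  38  24  22  21  18  17  17  14  15  14  16  22  39  59
  77  88  92  93  91  91  91  91  87  90 122 163 178 181 180 177 167 137
  91  67  67  67  67  67  66  66  65  61  57  47  33  20  14  16  14  10
  13  16  16  19  16  21  36  64  84  84  82 101 123 132]
180 [103  89  85  64  33  17  12  17  22  25  28  31  29  24  19  17  17  16
  24  50  76  88  91  91  92  92  92  94 113 140 151 152 151 150 142 123
  95  81  76  72  70  67  65  64  58  43  25  19  20  18  21  24  29  33
  33  31  22  15  13  15  30  61  84  84  83 102 124 138]
```

```bash
python3 -m crank '[[[0,0,0,-0.8,0,2,1],[0,0,0,-0.8,0,2,1],[0,0,0,-0.8,0,2,1],[0,0,0,-0.8,0,2,1]]]'
python3 -c "
from cell import *
print(get_state()['qd'].round(3)); print(close_job())"
```

```text
clock: 15.2
position: [0.5143, 0.1587, 0.2486]
orientation: [0.741, 0.672, -0.0, 0.0]
ft_force: [-0.4, -0.2, -0.8]
grip_width: 0.0122
grip_force: 44.7
[ 0.002 -0.001  0.001  0.     0.001  0.001]
the job is handed in; nothing more can be done
None
```

The job is handed in at 15.2 s: the card was pressed to its stop, and the clip is held squeezed open and upright over the middle of its top edge. By my measurements the jaw tips are about 14 mm below the edge and not touching the card; I didn't re-photograph the bystanders at the end.

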